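# Power up and jog from the desk control station

### The job

Get the belt jogging from the control station on the worktop, pressing with the closed fingertips only: first press the raised end of the long rocker down until it is fully tipped over, then push the square key fully down so that it stays in, and last press the flat round button fully down and keep it pressed; the program finishes while still holding it down. Do not press the big mushroom stop, do the steps in this order only, and do not pick up or shift the sample pot, date stamp and padlock around the station.

Things in the scene. Friction and masses are not known exactly. Their poses are not given: they have to be found in the camera images.
- station: The control station: a flat grey box fixed to the worktop, 124 mm (its x) by 350 mm (its y) by 50 mm high, origin at the centre of its underside, on the worktop. Its +x points away from the robot give or take its yaw (up to 0.35 rad either way). On its top four control plates stand in a row along its y, 80 mm apart (at y = -120, -40, 40, 120 mm); which control stands in which place differs from start to start. All caps are the same black plastic and move as told below.
- rocker_module: Plate with the rocker switch. Its plate is 100 mm by 76 mm and 4 mm thick; the origin lies on the station's top (50 mm above the worktop) at the middle of the plate, x and y parallel to the station's. The rocker is a black paddle 66 mm long (along x), 34 mm wide and 10 mm thick, pivoted about the y direction 17 mm above the origin. At the start its far end (+x) stands up and its near end down.
- rocker (a joint): Tilt of the rocker, 0 (far end fully up; starts at 0 to 0.05) to 0.44 rad (far end fully down). Pressing the far half down increases it. Held only by friction (0.05 N m, about 2 to 4 N to press): it stays where it is left.
- rocker_pad (a point): Point on the top face of the rocker's far half, 24 mm from the pivot; press here. About 77 mm above the worktop at the start; it sinks about 10 mm to 67 mm when fully over.
- key_module: Plate with the square key. Its plate is 100 mm by 76 mm and 4 mm thick; the origin lies on the station's top (50 mm above the worktop) at the middle of the plate, x and y parallel to the station's. 
- square_key (a joint): Travel of the square key, 0 (up; starts at 0 to 1 mm) to 0.008 m (fully down). Straight down, friction about 4 N, no spring: it stays where it is pushed.
- square_key_top (a point): Centre of the key's flat top, 34 mm square; 72 mm above the worktop when up, 64 mm when fully down.
- jog_module: Plate with the flat round button. Its plate is 100 mm by 76 mm and 4 mm thick; the origin lies on the station's top (50 mm above the worktop) at the middle of the plate, x and y parallel to the station's. 
- round_button (a joint): Travel of the round button, 0 (up) to 0.008 m (fully down). Spring: about 2 N to start, 5.5 N fully down; it comes up again when let go.
- round_button_top (a point): Centre of the button's flat top, 32 mm across; 72 mm above the worktop when up, 64 mm when fully down.
- stop_module: Plate with the mushroom stop. Its plate is 100 mm by 76 mm and 4 mm thick; the origin lies on the station's top (50 mm above the worktop) at the middle of the plate, x and y parallel to the station's. 
- mushroom (a joint): Travel of the mushroom stop, 0 (up) to 0.008 m. Spring, about 4 N to start. Not to be pressed.
- mushroom_top (a point): Top of the mushroom stop, a domed head 48 mm across on a narrower neck; 90 mm above the worktop, the tallest control.
- sample_pot: Bystander: loose sample pot, 50 mm across, 66 mm high, upright behind the station; origin at the centre of its underside.
- date_stamp: Bystander: loose date stamp with an upright handle, 25 x 42 x 76 mm, behind the station; origin at the centre of its underside.
- padlock: Bystander: loose padlock lying flat, 76 x 38 x 20 mm, beside the station's left (+y) end; origin at the centre of its underside.

How it is judged (in metres and radians):
On the way, in this order (a step that is already met when the one before it is completed fails the run):
1. the rocker is tipped fully over (value of joint rocker above 0.36 rad), for 0.1 s.
2. with the rocker over, the square key is pushed fully down (value of joint rocker above 0.36 rad and value of joint square_key above 0.006 m), for 0.1 s.
3. with both set, the round button is pressed fully down (all of step 2 and value of joint round_button above 0.006 m), for 0.2 s.
At the end, for the whole second after the job is handed in: The rocker is past 0.36 rad of 0.44, the square key is more than 6 mm of 8 mm down, and the fingers hold the round button more than 6 mm of 8 mm down with more than 2 N; the mushroom stop is up (within 2 mm) and the pot, stamp and padlock are within 15 mm of where they stood (all of step 3 and contact force between the fingers and jog_module above 2 N and value of joint mushroom below 0.002 m and not (distance of sample_pot from where it was at the start of the episode above 0.015 m) and not (distance of date_stamp from where it was at the start of the episode above 0.015 m) and not (distance of padlock from where it was at the start of the episode above 0.015 m)); the arm keeps its last pose, push and grip.
It fails at once if the square key is pressed (over 3 mm) before the rocker is over (0.25 rad) (value of joint square_key above 0.003 m and value of joint rocker below 0.25 rad).
It fails at once if the round button is pressed (over 3 mm) before the rocker is over (0.25 rad) and the square key is down (5 mm) (value of joint round_button above 0.003 m and (value of joint square_key below 0.005 m or value of joint rocker below 0.25 rad)).
It fails at once if the mushroom stop is pressed more than 3 mm (value of joint mushroom above 0.003 m).
It fails at once if the sample pot, date stamp or padlock is lifted or shifted more than 15 mm (distance of any of sample_pot, date_stamp, padlock from where it was at the start of the episode above 0.015 m).
It also fails if it takes over 48 s, if anything falls off the work surface, if the arm or the gripper's body presses on something with over 40 N, if the wrist force passes 120 N, or if a joint passes its speed limit or range.

### The arm

A 6-joint arm with a two-finger parallel gripper is mounted at the origin on a cart in front of the work surface, level with it; the furniture and walls round the work are solid. World frame = base frame: x ahead of the robot, y to its left, z up, the work surface at z = 0. Lengths are in m, angles in degrees, forces in N, time in s.
With the tool pointing down it reaches from about 0.3 to 0.75 m from the base axis. Payload 8.5 kg.
Tool frame: the origin (TCP) lies midway between the tips of the shut fingers; the grasp point (between the pads) lies env.tcp_to_grasp behind it (env.tcp_to_grasp is the distance from the TCP to the grasp point, in m); z points along the fingers, y is the line along which they close (so a half turn about z gives the same grasp; the last joint's range is limited). The gripper opens to 85 mm and grips with 20 to 120 N. Pads are 22 mm wide; open, the fingers measure 114 mm over their backs; the gripper's body (76 mm by 85 mm) begins 54 mm behind the grasp point. The pads swing forward as they close: fully open they stand 13 mm farther back than shut.
Start: joints at [-76.335, 21.807, 74.336, -0, 83.858, -12.336], TCP at [0.241, -0.494, 0.231] pointing down, gripper open.
Joint ranges: [-178.18, 178.18], [-50.72, 133.34], [12.68, 142.11], [-81.47, 261.47], [9.98, 163.14], [-165.26, 165.26]. Speed limits (degrees/s): [136.94, 136.94, 180, 180, 180, 180].

### API

Orientations are given as a 3x3 rotation matrix whose columns are the frame's x, y, z axes.
In Python, from rig import observe, optics, job, env gives the robot as it stands. The module is installed in compiled form; this text tells all that it offers.
- The arm moves only by the shell command python3 -m jog 'ROWS' [FORCE]. ROWS is JSON, a list of rows, each a list of 7 numbers: the turn, a rotation vector about the tool's x, y, z in rad, then the shift along the tool's x, y, z in m, then the opening in per cent of the stroke, from 0 (shut) to 100 (fully open). A call has 1 to 10 rows; each row shifts and turns the commanded pose from where the row before left it, along the tool's axes as they then stand; what a row does not reach is not made up. A row lasts 1/8 s, in which the tool goes at most 62.5 mm and 10.7 degrees, less where a joint would pass 70% of its speed; a pose out of reach is approached as far as the arm can. A call is refused whole if a number of a shift passes 0.0625 or a number of a turn 0.188, either way. A call with a gripper value outside its range is refused whole. The fingers move at their own pace and stop on an object; FORCE is the grip in N (left out, the last holds). Time passes only in rows, so rows that do not move let the fingers close. It gives the time, the measured TCP pose, the force, the opening and the grip force at its end, in the units of the state.
- observe(): the state, without advancing time (a new reading comes with each control period).
- optics.get_image(name): name is "scene" or "top" or "wrist"; returns a dict with "pixels" (420x560x3 uint8, red, green, blue), "mtx" (3x3 intrinsics, pixels), "rvec" (rotation vector, rad) and "tvec" (3), from world to camera coordinates, as OpenCV has them. Camera axes: x right, y down, z forward; pixel columns grow to the right and rows downward; lengths in m; the calibration is good to about 2 mm. A picture is of the moment at which its call begins. There is no depth.
- job.close_job(): hands the job in; it is judged then, once.
The state is a dict: "time_s": time; "q": joint angles; "qvel": joint speeds; "joint_efforts": joint torques, N m; "position": TCP position; "tool_rot": TCP orientation; "ft_force": force on the tool from outside, world axes, zero at the start; "wrist_torque": the same for the moment, N m; "grip_width": finger opening in m; "gripper_force": force on a finger pad.
Only numpy, scipy, OpenCV 4.12 (cv2) and the standard library are available. Lean on these libraries where they do the work, as an engineer would, in place of code of your own. Each camera call takes 0.05 s, during which the arm holds its last target. There are 200 camera calls.

## Working session

There is one attempt and no reset: what is moved stays moved. The work goes in short steps, Python scripts to look and compute and a shell command to move; the robot and the scene stay as the last step left them, time stands still between calls to the robot, and variables do not carry over. Pictures are saved under pics/ and viewed, at most 10 in all, crops included, and the job is handed in when it is done.

```bash
mkdir -p pics; cat > h.py <<'E'
import numpy as np, cv2
from rig import observe, optics, job, env
def shot(n,f):
    d=optics.get_image(n); cv2.imwrite(f,cv2.cvtColor(d["pixels"],cv2.COLOR_RGB2BGR))
    np.savez(f+".npz",**d); return d
def ray(d,u,v,z):
    R=cv2.Rodrigues(np.array(d["rvec"],float))[0]; t=np.array(d["tvec"],float).ravel()
    c=-R.T@t; r=R.T@np.linalg.inv(d["mtx"])@np.array([u,v,1.]); return c+r*(z-c[2])/r[2]
def proj(d,p):
    return cv2.projectPoints(np.array(p,float).reshape(-1,3),np.array(d["rvec"],float),np.array(d["tvec"],float),np.array(d["mtx"],float),None)[0].reshape(-1,2)
E
python3 - <<'E'
from h import *
for n in("top","scene"): shot(n,f"pics/{n}0.png")
s=observe(); print(s["time_s"],s["position"],s["tool_rot"],env.tcp_to_grasp)
E
```

```text
0.1 [ 0.24101599 -0.49410593  0.23077811] [[ 8.98805233e-01  4.38348085e-01 -3.31061771e-04]
 [ 4.38348138e-01 -8.98804397e-01  1.25161915e-03]
 [ 2.51085082e-04 -1.27008215e-03 -9.99999162e-01]] 0.0187
```

View pics/top0.png

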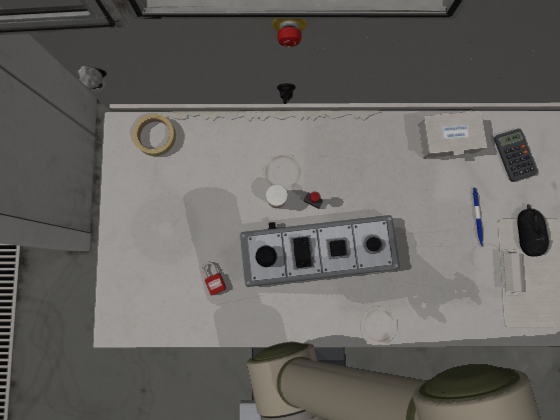

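View pics/scene0.png

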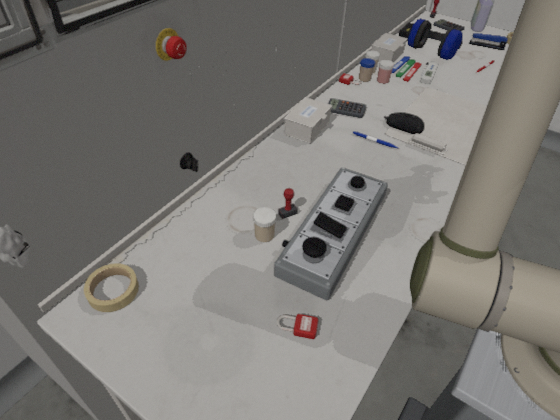

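The top view shows, from left (+y) to right: the mushroom at (266,257), rocker (303,252), key (338,247) and round button (374,244). The padlock is at (214,280), the pot at (276,195) and the stamp at (314,199). Next I measure the caps.

```bash
python3 - <<'E'
from h import *
d=dict(np.load("pics/top0.png.npz")); im=d["pixels"]
g=im.max(2); m=(g<50).astype(np.uint8)
n,l,st,c=cv2.connectedComponentsWithStats(m)
zs={'mush':(266,257,.085),'rocker':(303,252,.07),'key':(338,247,.072),'round':(374,244,.072)}
for k,(u,v,z) in zs.items():
    i=min(range(1,n),key=lambda i:np.hypot(*(c[i]-(u,v)))+(100 if st[i][4]<60 else 0))
    print(k,c[i],st[i],ray(d,*c[i],z).round(4))
# station corners: top outline, z=.05
s=((im.max(2)>60)&(im.max(2)<150)).astype(np.uint8); s[:205]=0;s[300:]=0;s[:,:235]=0;s[:,415:]=0
c=max(cv2.findContours(cv2.morphologyEx(s|m*0,cv2.MORPH_OPEN,np.ones((3,3))),0,2)[0],key=cv2.contourArea)
r=cv2.minAreaRect(c); b=cv2.boxPoints(r); P=np.array([ray(d,*p,.05) for p in b]); print(b,P.round(4),[np.linalg.norm(P[i]-P[i-1]).round(4) for i in range(4)])
print(observe()["time_s"])
cv2.imwrite("pics/crop.png",cv2.resize(cv2.cvtColor(im[190:310,190:410],cv2.COLOR_RGB2BGR),None,fx=3.5,fy=3.5,interpolation=2))
E
```

```text
mush [265.85511364 255.96022727] [256 246  21  21 352] [0.4768 0.0971 0.085 ]
rocker [302.03773585 252.06918239] [293 237  19  31 477] [0.4858 0.0176 0.07  ]
key [337.708 247.724] [329 240  18  17 250] [ 0.4951 -0.0613  0.072 ]
round [373.48618785 243.74585635] [366 237  16  15 181] [ 0.5038 -0.1406  0.072 ]
[[235.00002 205.     ]
 [414.      205.     ]
 [414.      299.     ]
 [235.      299.     ]] [[ 0.5941  0.1691  0.05  ]
 [ 0.5933 -0.2398  0.05  ]
 [ 0.3824 -0.2312  0.05  ]
 [ 0.3829  0.1666  0.05  ]] [np.float64(0.2112), np.float64(0.4089), np.float64(0.2111), np.float64(0.3978)]
0.1
```

View pics/crop.png

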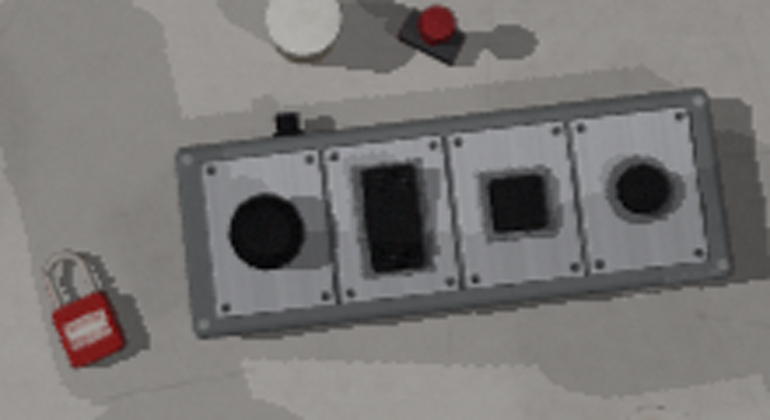

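The crop shows all four caps clearly, with centres about 80 mm apart, and the pot and stamp behind the station. The station's yaw comes out at about +0.113 rad. The rocker pad should be near (0.508, 0.021), the key at (0.495, -0.061) and the button at (0.504, -0.141). I align the tool and close the fingers first.

```bash
python3 -m jog '[[0,0,0.17,0,0,0,0],[0,0,0.17,0,0,0,0],[0,0,0,0,0,0,0],[0,0,0,0,0,0,0]]' 40; python3 -m jog '[[0,0,0,0.0325,-0.048,0,0],[0,0,0,0.0325,-0.048,0,0],[0,0,0,0.0325,-0.048,0,0],[0,0,0,0.0325,-0.048,0,0],[0,0,0,0.0325,-0.048,0,0],[0,0,0,0.0325,-0.048,0,0],[0,0,0,0.0325,-0.048,0,0],[0,0,0,0.0325,-0.048,0,0],[0,0,0,0.0325,-0.048,0,0],[0,0,0,0,0,0,0]]'
python3 - <<'E'
from h import *
shot("wrist","pics/w0.png"); s=observe(); print(s["time_s"],s["position"],s["tool_rot"].round(3),s["ft_force"],s["grip_width"])
E
```

```text
time_s: 0.6
position: [0.2411, -0.4942, 0.2311]
tool_rot: [[0.993, 0.117, -0.0], [0.117, -0.993, 0.0], [-0.0, -0.0, -1.0]]
ft_force: [-0.2, -0.4, -1.1]
grip_width: 0.0124
gripper_force: 0.0
time_s: 1.85
position: [0.4835, -0.0288, 0.2311]
tool_rot: [[0.993, 0.121, -0.0], [0.121, -0.993, 0.0], [0.0, -0.0, -1.0]]
ft_force: [0.2, -1.2, 0.2]
grip_width: -0.0001
gripper_force: 0.0
1.9 [ 0.48291221 -0.03051545  0.23114812] [[ 0.993  0.119 -0.   ]
 [ 0.119 -0.993 -0.   ]
 [-0.     0.    -1.   ]] [ 0.42665798 -0.00855845 -0.47541323] 2.2933366221182732e-05
```

View pics/w0.png

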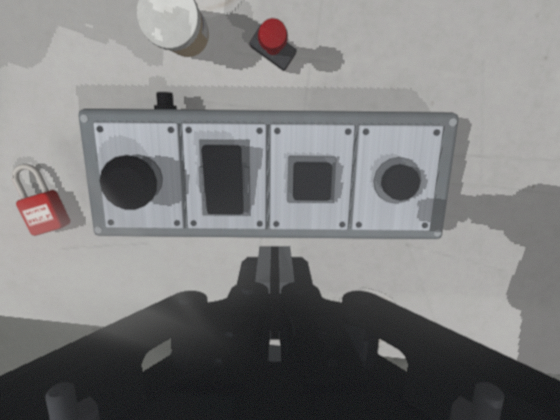

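The wrist view shows the station square to the tool: mushroom at (129,182), rocker (223,179), key (312,181), button (400,182). I measure those again from this view.

```bash
python3 - <<'E'
from h import *
d=dict(np.load("pics/w0.png.npz")); im=d["pixels"]; R=np.array(observe()["tool_rot"]); p0=np.array(observe()["position"])
m=(im.max(2)<48).astype(np.uint8); m[235:]=0
n,l,st,c=cv2.connectedComponentsWithStats(m)
for i in range(1,n):
    if st[i][4]<800: continue
    z=.07 if c[i][0]<260 else .072
    P=ray(d,*c[i],z); print(c[i].round(1),st[i],P.round(4),"tool delta",(R.T@(P-p0)).round(4))
print("rocker far/near edge", [ray(d,223,145,.079).round(4),ray(d,223,215,.06).round(4)])
E
```

```text
[129.6 173.8] [ 101  156   55   42 1273] [0.4816 0.1006 0.07  ] tool delta [ 0.0144 -0.1303  0.1611]
rocker far/near edge [array([0.5177, 0.0193, 0.079 ]), array([0.4507, 0.0164, 0.06  ])]
```

```bash
python3 -m jog '[[0,0,0,0.034,-0.048,0,0],[0,0,0,0,0,0.05,0],[0,0,0,0,0,0.05,0],[0,0,0,0,0,0.036,0],[0,0,0,0,0,0,0],[0,0,0,0,0,0,0],[0,0,0,0,0,0,0]]'
python3 - <<'E'
from h import *
d=dict(np.load("pics/w0.png.npz"))
for u,v in((312,181),(400,182)): print(ray(d,u,v,.072).round(4))
E
```

```text
time_s: 2.78
position: [0.5118, 0.0192, 0.0969]
tool_rot: [[0.994, 0.113, 0.003], [0.113, -0.994, -0.001], [0.003, 0.001, -1.0]]
ft_force: [0.4, -0.1, 0.1]
grip_width: 0.0001
gripper_force: 0.0
[ 0.4952 -0.0606  0.072 ]
[ 0.5038 -0.138   0.072 ]
```

The tool is over the pad, and the key and button positions from both views agree. Now I press the rocker down gradually.

```bash
python3 -m jog '[[0,0,0,0,0,0.015,0],[0,0,0,0,0,0.004,0],[0,0,0,0,0,0.003,0],[0,0,0,0,0,0.003,0],[0,0,0,0,0,0.002,0],[0,0,0,0,0,0,0]]'
```

```text
time_s: 3.52
position: [0.5114, 0.0196, 0.0685]
tool_rot: [[0.994, 0.114, 0.001], [0.114, -0.994, -0.0], [0.001, 0.0, -1.0]]
ft_force: [3.4, -0.1, 2.2]
grip_width: -0.0
gripper_force: 1.9
```

```bash
python3 -m jog '[[0,0,0,0,0,0.002,0],[0,0,0,0,0,0.001,0],[0,0,0,0,0,0,0]]';python3 -m jog '[[0,0,0,0,0,0.001,0],[0,0,0,0,0,0.001,0],[0,0,0,0,0,0,0]]'
```

```text
time_s: 3.9
position: [0.5116, 0.0195, 0.0673]
tool_rot: [[0.994, 0.114, 0.003], [0.114, -0.994, -0.001], [0.003, 0.001, -1.0]]
ft_force: [-1.5, 0.1, 22.8]
grip_width: -0.0005
gripper_force: 10.8
time_s: 4.28
position: [0.5117, 0.0195, 0.0668]
tool_rot: [[0.993, 0.114, 0.004], [0.114, -0.993, -0.001], [0.004, 0.002, -1.0]]
ft_force: [-6.6, 1.1, 39.2]
grip_width: -0.0
gripper_force: 18.4
```

The force rises to 39 N, so the rocker is at its stop. I lift, move over the key, and check with one look.

```bash
python3 -m jog '[[0,0,0,0,0,-0.02,0],[0,0,0,0,0,-0.02,0],[0,0,0,-0.0085,0.026,0,0],[0,0,0,-0.0085,0.026,0,0],[0,0,0,-0.0085,0.026,0,0],[0,0,0,0,0,0,0],[0,0,0,0,0,0,0]]'
python3 - <<'E'
from h import *
shot("wrist","pics/w1.png"); s=observe(); print(s["time_s"],s["position"])
d=shot("scene","pics/s1.png"); cv2.imwrite("pics/s1c.png",cv2.resize(cv2.cvtColor(d["pixels"][160:310,250:400],cv2.COLOR_RGB2BGR),None,fx=4,fy=4))
E
```

```text
time_s: 5.15
position: [0.494, -0.0601, 0.1029]
tool_rot: [[0.994, 0.114, -0.002], [0.114, -0.994, 0.001], [-0.002, -0.001, -1.0]]
ft_force: [0.5, -1.1, 0.0]
grip_width: -0.0002
gripper_force: 0.0
5.2 [ 0.49412423 -0.05992261  0.10303403]
```

View pics/w1.png

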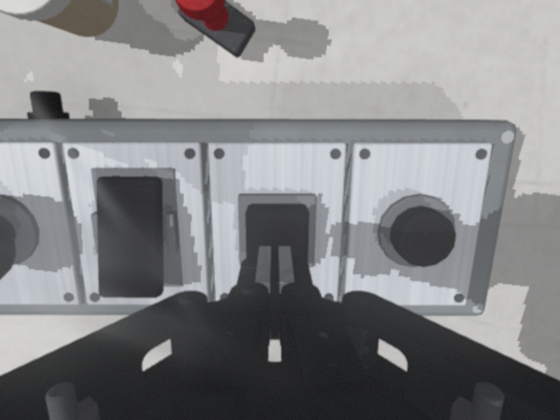

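View pics/s1c.png

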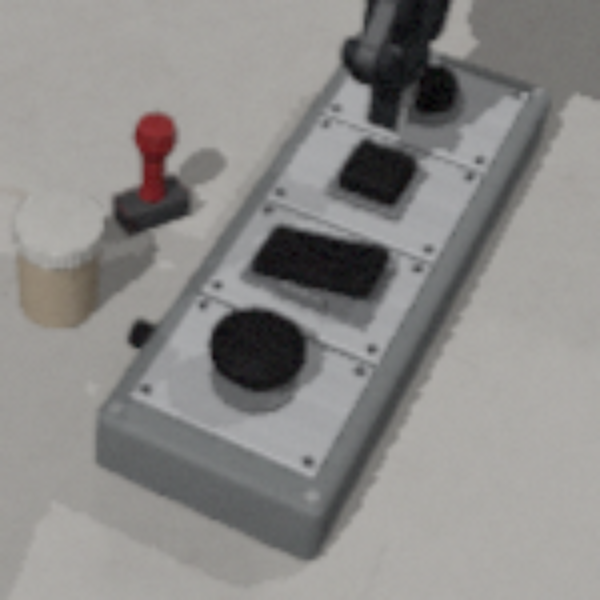

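In the scene crop the rocker at (320,262) now has its near end (right) raised, so it is over. In the wrist view the fingertips (275,255) are in line with the key (277,230), and the bystanders haven't moved. Now I press the key.

```bash
python3 -m jog '[[0,0,0,0,0,0.02,0],[0,0,0,0,0,0.007,0],[0,0,0,0,0,0.004,0],[0,0,0,0,0,0.004,0],[0,0,0,0,0,0.003,0],[0,0,0,0,0,0.001,0],[0,0,0,0,0,0,0]]'; python3 -m jog '[[0,0,0,0,0,0.001,0],[0,0,0,0,0,0.001,0],[0,0,0,0,0,0,0]]'
```

```text
time_s: 6.12
position: [0.4946, -0.0608, 0.0644]
tool_rot: [[0.994, 0.114, 0.0], [0.114, -0.994, -0.0], [0.0, 0.0, -1.0]]
ft_force: [0.3, 0.6, 1.0]
grip_width: 0.0001
gripper_force: 0.7
time_s: 6.5
position: [0.4947, -0.0609, 0.0639]
tool_rot: [[0.994, 0.114, 0.001], [0.114, -0.994, -0.001], [0.001, 0.001, -1.0]]
ft_force: [-4.7, 2.8, 20.7]
grip_width: 0.0
gripper_force: 9.9
```

The key is at its stop: z is 63.9 mm and the force 21 N. Next is the round button.

```bash
python3 -m jog '[[0,0,0,0,0,-0.02,0],[0,0,0,0,0,-0.018,0],[0,0,0,0,0.04,0,0],[0,0,0,0,0.039,0,0],[0,0,0,0,0,0,0],[0,0,0,0,0,0,0],[0,0,0,0,0,0,0]]'
python3 - <<'E'
from h import *
d=shot("scene","pics/s2.png"); cv2.imwrite("pics/s2c.png",cv2.resize(cv2.cvtColor(d["pixels"][160:310,250:400],cv2.COLOR_RGB2BGR),None,fx=4,fy=4))
E
```

```text
time_s: 7.38
position: [0.5033, -0.1384, 0.1003]
tool_rot: [[0.993, 0.115, -0.0], [0.115, -0.993, 0.0], [-0.0, -0.0, -1.0]]
ft_force: [0.5, 0.2, 0.8]
grip_width: 0.0
gripper_force: 0.0
```

View pics/s2c.png

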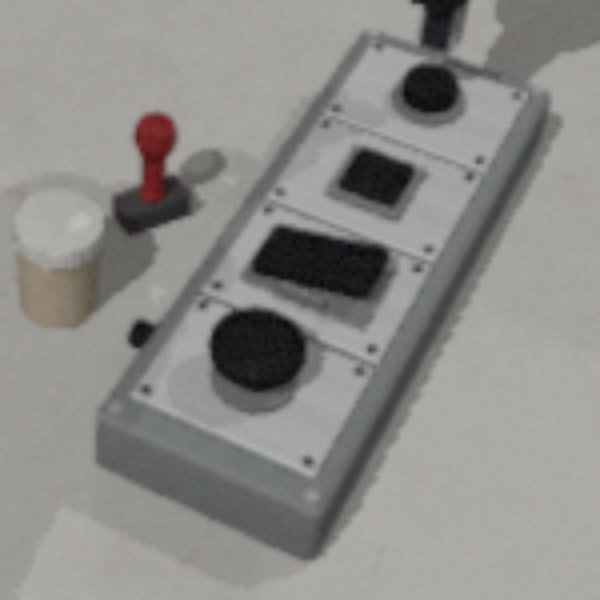

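The key at (375,178) sits lower than before, the rocker is still over, and the mushroom is up. Now I press the button and hold it.

```bash
python3 -m jog '[[0,0,0,0,0,0.02,0],[0,0,0,0,0,0.006,0],[0,0,0,0,0,0.004,0],[0,0,0,0,0,0.004,0],[0,0,0,0,0,0.003,0],[0,0,0,0,0,0.001,0],[0,0,0,0,0,0,0]]'; python3 -m jog '[[0,0,0,0,0,0.001,0],[0,0,0,0,0,0,0],[0,0,0,0,0,0,0],[0,0,0,0,0,0,0]]'
```

```text
time_s: 8.3
position: [0.5035, -0.139, 0.0638]
tool_rot: [[0.994, 0.114, 0.001], [0.114, -0.994, -0.0], [0.001, 0.0, -1.0]]
ft_force: [-5.4, 4.7, 17.3]
grip_width: 0.0
gripper_force: 8.9
time_s: 8.8
position: [0.5036, -0.139, 0.0637]
tool_rot: [[0.993, 0.114, 0.002], [0.114, -0.993, -0.001], [0.002, 0.001, -1.0]]
ft_force: [-9.0, 6.2, 27.1]
grip_width: 0.0001
gripper_force: 13.4
```

```bash
python3 -m jog '[[0,0,0,0,0,0,0],[0,0,0,0,0,0,0],[0,0,0,0,0,0,0]]'; python3 -c "
from rig import job
print(job.close_job())"
```

```text
time_s: 9.18
position: [0.5036, -0.139, 0.0637]
tool_rot: [[0.993, 0.114, 0.002], [0.114, -0.993, -0.001], [0.002, 0.001, -1.0]]
ft_force: [-8.1, 5.4, 26.0]
grip_width: 0.0
gripper_force: 13.4
the job is handed in; nothing more can be done
None
```

I tipped the rocker over, pushed the square key in and am holding the round button down at about 26 N; the job was handed in at 9.2 s, and the hand-in call gave no verdict.

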